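# Move the sprung end stop of the handle stand to its last notch

## Task

Squeeze the spring lever of the brass end stop on the beech stand and, keeping it squeezed, slide the stop along its rail towards the row of hatch handles, past the first notch, and set it in the last notch before the handles, then let go so that the lever springs fully home and the stop is locked. The notches are hidden under the brass cover and the last one has to be felt for; feel gently, never force the stop along while its pawl is caught, and leave the handles and the other fittings where they are.

Things in the scene. Friction and masses are not known exactly. Their poses are not given: they have to be found in the camera images.
- stand: Fixed beech stand, base 150 x 440 x 30 mm; origin at the centre of its underside on the counter. Its y axis is the sliding direction of the brass end stop, towards the row of four handles (grooves at y +32, +76, +120, +164 mm). Its -x side faces the robot. The stop rides on a steel rail on the -y half.
- cover (a point): Middle of the top of the brass cover, 190 mm long, on the stand's -x side beside the rail, 63 mm above the counter. It hides the notched plate, which may have been screwed on anywhere within 9 mm either way of its nominal place along y, so the notches' exact places are not known and must be felt for.
- grip (a point): Midway between fixed post and squeezed lever of the end stop, 94 mm above the counter (their tops at 112, the stop's flat body below at 61); moves with the stop. Pinch the pair from above along the stand's x: 50 mm over the outer faces let go, 44 with the pawl on the land between notches, 41 fully squeezed. A front plate, top at 103 mm, stands 30 to 38 mm to +y, with a rubber buffer to 56 mm.
- post (a point): Middle of the outer (+x) face of the brass fixed post, 20.5 mm to the stand's +x of grip. Two cheeks reach 20 mm outwards (+x) from this face at 18 to 24 mm either side along y, so a finger standing between them (36 mm apart) pushes the stop along without gripping it.
- lever_face (a point): Middle of the outer (-x) face of the steel lever plate, 28 mm wide along y, 62 to 112 mm above the counter: 29.5 mm to the stand's -x of grip when let go, 20.5 mm when fully squeezed.
- stop (a joint): Place of the end stop along the stand's +y, m: 0 is the middle of the parking slot (pawl free within 10 mm either way; starts there). First notch nominally at 0.050, last at 0.100, both shifted together by an unknown -9 to +9 mm; hard end at 0.115. Pawl 8 mm wide, notches 11 mm. Sliding takes about 2 N with the lever squeezed, 3 to 4 N with the pawl riding on the land.
- lever (a joint): How far the lever is squeezed towards the post (the stand's +x), m: 0 let go with the pawl fully in a notch, 0.006 with the pawl resting on the land between notches, 0.009 fully squeezed. The spring needs 6 N at the start and 11 N fully squeezed; it drives the pawl home by itself once the pawl faces a notch.
- handle0: Loose brass D-shaped hatch handle, 70 x 11 mm foot, 95 mm high, upright in the first groove (nearest the end stop), origin under its foot, 30 mm above the counter. Leave alone.
- handle1: The same, in the second groove. Leave alone.
- handle2: The same, in the third groove. Leave alone.
- handle3: The same, in the fourth groove. Leave alone.
- cheek: Loose flat bronze cheek plate with holes, 110 x 70 x 8 mm, lying on the counter, origin under its centre. Leave alone.
- shackle: Loose nickel bow shackle, about 70 x 70 x 12 mm, lying on the counter, origin under its middle. Leave alone.
- lead: Loose dented brass sounding lead, 150 mm long, 41 mm thick, lying on the counter, origin under its middle. Leave alone.

How it is judged:
On the way:
1. the lever is held squeezed with the stop slid past the first notch (value of joint lever above 0.0045 m and value of joint stop above 0.064 m), for 0.05 s.
At the end, for the whole second after the job is handed in: The lever is let go and within 2 mm of fully home (pawl in the notch), with the stop in the last notch (its place between 87 and 113 mm) and at rest (value of joint lever below 0.002 m and value of joint stop between 0.087 and 0.113 m and velocity of joint stop between -0.003 and 0.003 m/s); the robot touches nothing.
It fails at once if the stop is forced along against a caught pawl (more than 30 N between the lever's pawl and the notch plate) (contact force between lever and stand above 30 N).
It fails at once if a handle is moved by more than 15 mm or tipped (distance of any of handle0, handle1, handle2, handle3 from where it was at the start of the episode above 0.015 m or angle between any of handle0, handle1, handle2, handle3's own z axis and vertical above 0.4 rad).
It fails at once if the cheek plate, shackle or sounding lead is moved by more than 20 mm (distance of any of cheek, shackle, lead from where it was at the start of the episode above 0.02 m).
It also fails if it takes over 35 s, if anything falls off the work surface, if the arm or the gripper's body presses on something with over 40 N, if the wrist force passes 120 N, or if a joint passes its speed limit or range.

## Robot

A 6-joint arm with a two-finger parallel gripper is mounted at the origin on the work surface. World frame = base frame: x ahead of the robot, y to its left, z up, the work surface at z = 0. Lengths are in m, angles in rad, forces in N, time in s.
With the tool pointing down it reaches from about 0.4 to 0.825 m from the base axis. Payload 7 kg.
Tool frame: the origin (TCP) lies at the very end of the fingers, on their centre line; the grasp point (between the pads) lies arm.hold_point_z behind it (arm.hold_point_z is the distance from the TCP to the grasp point, in m); z points along the fingers, y is the line along which they close (so a half turn about z gives the same grasp; the last joint's range is limited). The gripper opens to 88 mm and grips with 3 to 60 N. Pads are 19 mm wide; open, the fingers measure 130 mm over their backs; the gripper's body (78 mm by 193 mm) begins 47 mm behind the grasp point.
Start: joints at [-0.902, 0.359, 0.012, 0, -1.224, -0.288], TCP at [0.251, -0.627, 0.227] pointing down, gripper open.
Joint ranges: [-3.07, 3.07], [-1.43, 2.12], [-1.02, 1.25], [-3.03, 1.67], [-3.05, -0], [-3.03, 3.03]. Speed limits (rad/s): [2.39, 2.39, 3.01, 3.14, 3.14, 3.14].

## Interface

Orientations are given as [roll, pitch, yaw] about the fixed x, y, z axes, in that order (R = Rz(yaw) Ry(pitch) Rx(roll)).
In Python, from station import arm gives the robot as it stands.
- The arm moves only by the tool creep_tool, called by a JSON object that holds its "api" and its "payload". Schema: {"type":"object","properties":{"offsets":{"type":"array","items":{"type":"array","items":{"type":"array","items":{"type":"number"},"minItems":5,"maxItems":5},"minItems":1,"maxItems":20},"minItems":1,"maxItems":1},"force":{"type":"number"},"only":{"type":"string"},"quiet":{"type":"boolean"},"lines":{"type":"string"}},"required":["offsets"],"additionalProperties":false}. offsets is a list that holds a single list of rows (three levels of brackets), with 1 to 20 rows, each of 5 numbers: the finger opening in m, then dx, dy, dz in m, then a turn about the tool's z in rad; each row is the pose to reach, as a shift and turn from the pose commanded when the call began, along the tool's axes at that moment; what a row does not reach only later rows make up. A row lasts 1/12 s, in which the tool goes at most 0.0417 m and 0.125 rad, less where a joint would pass 70% of its speed; a pose out of reach is approached as far as the arm can. The fingers move at their own pace and stop on an object; force is the grip in N (left out, the last holds). Time passes only in rows, so rows that do not move let the fingers close. The tool returns the time, the measured TCP pose, the force, the opening and the grip force at its end. only (a regular expression) keeps the lines of the reply that match it, lines (a string "A,B") keeps lines A to B, and quiet returns only ok. Input that does not fit is refused with a message, and nothing moves.
- arm.get_state(): the state, without advancing time (a new reading comes with each control period).
- arm.grab_frame(name): name is "scene" or "top" or "wrist"; returns the picture (480x640x3 uint8, red, green, blue); there is no depth.
- arm.camera_params(name): a dict with "fx", "fy", "cx", "cy" (pixels), "T" (4x4, takes a point from camera to world coordinates); the wrist camera has in their place "hand_eye" (4x4, takes a point from camera to tool coordinates, whose origin is the TCP and whose axes are the flange's). Camera axes: x right, y down, z forward; pixel columns grow to the right and rows downward; lengths in m; the calibration is good to about 2 mm. A picture is of the moment at which its call begins: read the wrist's pose just before it. camera_params takes no time and is no camera call.
- arm.job_done(): hands the job in; it is judged then, once.
The state is a dict: "t": time; "q": joint angles; "qd": joint speeds; "joint_efforts": joint torques, N m; "eef_pos": TCP position; "ee_rot": TCP orientation; "force": force on the tool from outside, world axes, zero at the start; "moment": the same for the moment, N m; "width": finger opening in m; "gripper_force": force on a finger pad.
Only numpy, scipy, OpenCV 4.12 (cv2) and the standard library are available. Lean on these libraries where they do the work, as an engineer would, in place of code of your own. Each camera call takes 0.05 s, during which the arm holds its last target. There are 200 camera calls.

## Working session

There is one attempt and no reset: what is moved stays moved. The work goes in short steps, Python scripts to look and compute and a tool call to move; the robot and the scene stay as the last step left them, time stands still between calls to the robot, and variables do not carry over. Pictures are saved under pics/ and viewed, at most 10 in all, crops included, and the job is handed in when it is done.

```bash
mkdir -p pics; python3 - <<'E'
from station import arm
import cv2
s=arm.get_state();print(s, arm.hold_point_z)
for n in("scene","top"):
    cv2.imwrite(f"pics/{n}0.png",arm.grab_frame(n)[:,:,::-1]);print(n,arm.camera_params(n))
print(arm.camera_params("wrist"))
E
```

```text
{'t': 0.0, 'q': array([-9.01929943e-01,  3.59368071e-01,  1.10393834e-02, -3.56921704e-04,
       -1.22413154e+00, -2.88105335e-01]), 'qd': array([1.24285161e-03, 8.12113845e-05, 1.35627707e-03, 1.69079282e-03,
       6.04597162e-04, 3.20082918e-04]), 'joint_efforts': array([ 3.79301548e-05, -5.82715273e+01,  2.93050021e+01,  6.99712828e+00,
        6.71576199e-03, -1.45477657e-04]), 'eef_pos': array([ 0.2506309 , -0.62619122,  0.22562518]), 'ee_rot': array([ 3.13990199e+00, -1.51119849e-04, -2.76095303e+00]), 'force': array([-0.61947131,  0.16178266, -0.87536451]), 'moment': array([ 0.02500979, -0.00822701, -0.0317882 ]), 'gripper_force': 0.0, 'width': 0.08766613051479868} 0.0188
scene {'fx': 454.37021192506495, 'fy': 454.37021192506495, 'cx': 309.5866763310768, 'cy': 242.7515403977412, 'T': array([[ 0.09239188,  0.78456431, -0.61312526,  0.99965815],
       [ 0.99571853, -0.07458603,  0.05460347,  0.05498733],
       [-0.00289065, -0.6155451 , -0.78809636,  0.65281005],
       [ 0.        ,  0.        ,  0.        ,  1.        ]])}
top {'fx': 440.34482894060295, 'fy': 440.34482894060295, 'cx': 315.9857285488498, 'cy': 236.42491071284456, 'T': array([[-0.0125313 , -0.98916822,  0.14625044,  0.4667092 ],
       [-0.99983647,  0.01048826, -0.01473227,  0.12546767],
       [ 0.01303878, -0.14641113, -0.98913789,  0.75489592],
       [ 0.        ,  0.        ,  0.        ,  1.        ]])}
{'fx': 335.5647241319347, 'fy': 335.5647241319347, 'cx': 319.60636080661766, 'cy': 235.51073195610837, 'hand_eye': array([[-1.46805849e-03, -9.57838987e-01, -2.87301792e-01,
         7.79155669e-02],
       [ 9.99998918e-01, -1.43389880e-03, -3.29314801e-04,
        -4.50590409e-04],
       [-9.65311387e-05, -2.87301965e-01,  9.57840055e-01,
        -1.57236222e-01],
       [ 0.00000000e+00,  0.00000000e+00,  0.00000000e+00,
         1.00000000e+00]])}
```

View pics/top0.png

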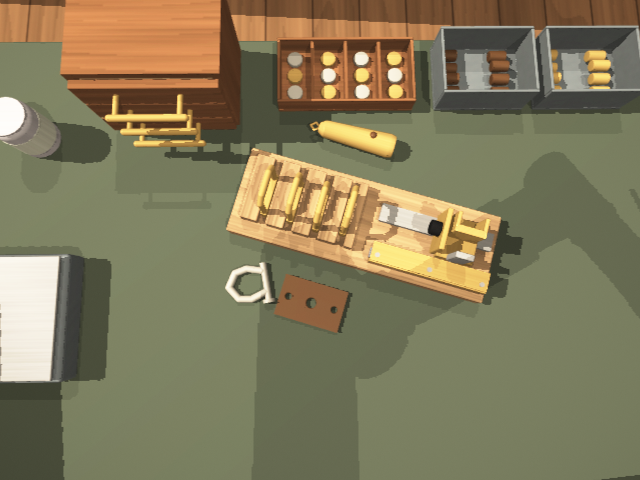

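View pics/scene0.png

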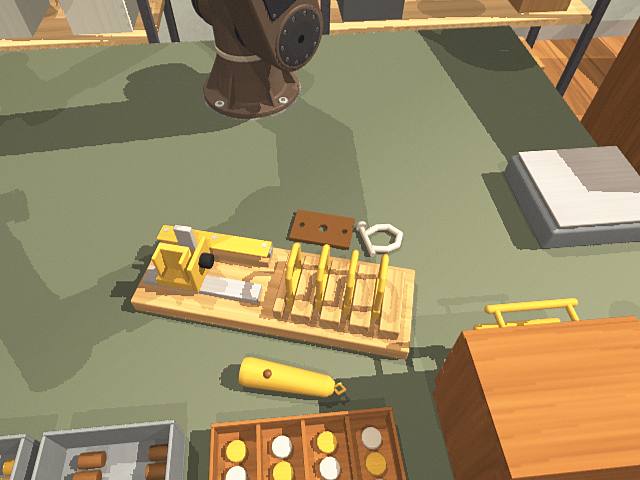

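The top view shows the stand with base corners near (256,150), (500,218), (483,300) and (228,230), and the stop near (460,235). The scene view shows the stop near (180,262). I'll enlarge both.

```bash
cat > h.py <<'E'
import numpy as np
from station import arm
def ray(n,u,v,z):
    p=arm.camera_params(n);T=p["T"]
    d=T[:3,:3]@[(u-p["cx"])/p["fx"],(v-p["cy"])/p["fy"],1];o=T[:3,3]
    return o+d*(z-o[2])/d[2]
def proj(n,P):
    p=arm.camera_params(n);T=p["T"]
    c=T[:3,:3].T@(np.array(P)-T[:3,3]);return [p["fx"]*c[0]/c[2]+p["cx"],p["fy"]*c[1]/c[2]+p["cy"]]
E
python3 - <<'E'
import cv2
from h import *
for c in [(256,150),(500,218),(483,297),(228,230)]: print(ray("top",*c,.03))
a=cv2.imread("pics/top0.png")[195:305,360:510];b=cv2.imread("pics/scene0.png")[215:325,125:275]
cv2.imwrite("pics/crop.png",cv2.resize(cv2.vconcat([a,b])[:], None,fx=1,fy=1))
cv2.imwrite("pics/ca.png",cv2.resize(a,None,fx=5,fy=5,interpolation=2));cv2.imwrite("pics/cb.png",cv2.resize(b,None,fx=5,fy=5,interpolation=2))
E
```

```text
[0.72444252 0.21543106 0.03      ]
[ 0.60196683 -0.19560865  0.03      ]
[ 0.47062461 -0.15783223  0.03      ]
[0.58624507 0.26090345 0.03      ]
```

View pics/ca.png

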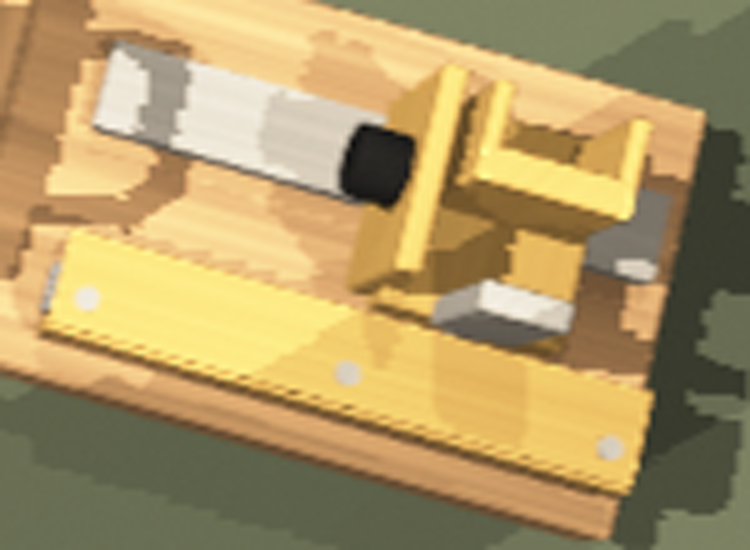

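View pics/cb.png

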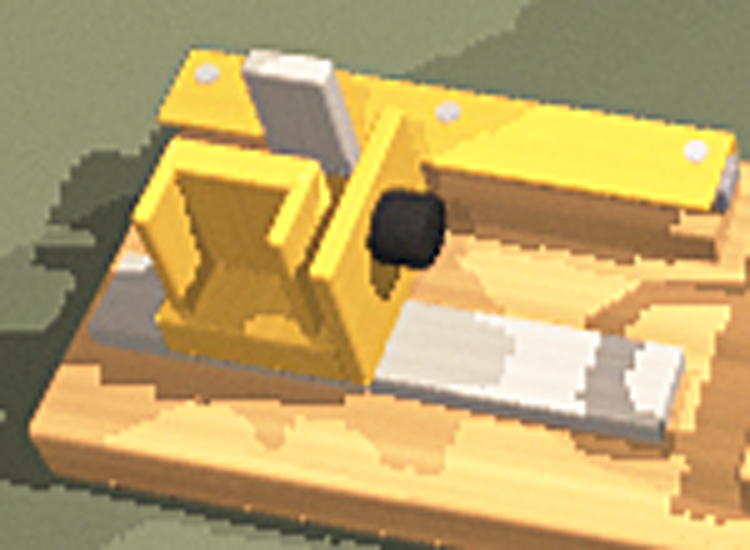

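Read from the crops: top view lever top about (527,302) and post outer top edge about (562,168); scene view lever top (289,65) and post outer edge (234,183).

```bash
python3 - <<'E'
from h import *
C=np.array([ray("top",*c,.03)[:2] for c in [(256,150),(501,217.4),(482.2,302),(228,230)]])
yv=(C[0]-C[1])+(C[3]-C[2]);yv/=np.linalg.norm(yv);xv=np.array([yv[1],-yv[0]]);c=C.mean(0)
print("c",c,"yaw",np.arctan2(xv[1],xv[0]),np.linalg.norm(C[0]-C[1]),np.linalg.norm(C[0]-C[3]),np.linalg.norm(C[2]-C[1]))
def st(P): d=P[:2]-c; return np.round([d@xv,d@yv],4)
def t(u,v):return (u/5+360,v/5+195)
def s(u,v):return (u/5+125,v/5+215)
for n,k,p,z in [("levertop","top",t(527,302),.112),("levertop","scene",s(289,65),.112),("post","top",t(562,168),.112),("post","scene",s(234,183),.112),
 ("covscrewL","top",t(87,298),.063),("covmid","top",t(348,374),.063),("covR","top",t(610,447),.063),
 ("covL","scene",s(695,151),.063),("covmid","scene",s(447,112),.063),("covR","scene",s(206,73),.063),
 ("platetop_a","top",t(455,68),.103),("platetop_b","top",t(408,275),.103),("platetop_a","scene",s(325,275),.103),("platetop_b","scene",s(393,112),.103)]:
    P=ray(k,*p,z);print(n,k,P.round(4),st(P))
# scene corners
for p in [s(32,432),(408,355),(414,267)]: P=ray("scene",*p,.03);print(P.round(4),st(P))
E
```

```text
c [0.59405151 0.03074829] yaw -0.2873231897124767 0.43030882410864235 0.14548633335522432 0.14641546473258457
levertop top [ 0.5312 -0.1039  0.112 ] [-0.0221 -0.1469]
levertop scene [ 0.5314 -0.1006  0.112 ] [-0.0229 -0.1438]
post top [ 0.5711 -0.1168  0.112 ] [ 0.0198 -0.148 ]
post scene [ 0.5761 -0.1134  0.112 ] [ 0.0237 -0.1433]
covscrewL top [0.5389 0.0184 0.063 ] [-0.0494 -0.0275]
covmid top [ 0.5139 -0.0633  0.063 ] [-0.0502 -0.1129]
covR top [ 0.4901 -0.1447  0.063 ] [-0.05   -0.1977]
covL scene [0.5388 0.0209 0.063 ] [-0.0502 -0.0251]
covmid scene [ 0.5146 -0.0608  0.063 ] [-0.0503 -0.1103]
covR scene [ 0.4899 -0.1424  0.063 ] [-0.0509 -0.1956]
platetop_a top [ 0.6036 -0.0896  0.103 ] [ 0.0433 -0.1127]
platetop_b top [ 0.5406 -0.0718  0.103 ] [-0.0222 -0.1135]
platetop_a scene [ 0.6058 -0.0864  0.103 ] [ 0.0445 -0.109 ]
platetop_b scene [ 0.5459 -0.0696  0.103 ] [-0.0178 -0.1099]
[ 0.6057 -0.1934  0.03  ] [ 0.0747 -0.2116]
[0.7353 0.2217 0.03  ] [0.0814 0.2232]
[0.5827 0.2668 0.03  ] [-0.0778  0.2232]
```

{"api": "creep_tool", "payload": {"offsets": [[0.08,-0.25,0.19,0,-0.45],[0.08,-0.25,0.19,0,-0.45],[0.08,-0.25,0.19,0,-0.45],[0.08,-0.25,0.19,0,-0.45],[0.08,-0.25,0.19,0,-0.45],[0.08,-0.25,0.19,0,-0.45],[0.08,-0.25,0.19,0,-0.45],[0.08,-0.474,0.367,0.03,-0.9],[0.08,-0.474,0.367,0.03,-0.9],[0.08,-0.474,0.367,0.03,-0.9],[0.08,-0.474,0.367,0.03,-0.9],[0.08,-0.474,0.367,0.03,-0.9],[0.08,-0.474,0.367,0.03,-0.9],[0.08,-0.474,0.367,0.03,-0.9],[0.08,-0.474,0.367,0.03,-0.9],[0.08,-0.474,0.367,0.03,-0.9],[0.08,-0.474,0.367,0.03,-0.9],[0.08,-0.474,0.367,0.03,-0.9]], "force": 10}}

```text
refused: offsets: the value is too long (schema: maxItems 1). Nothing was moved.
```

Nothing moved. I misread the format; it is a list holding one list of rows, three levels of brackets. Resending.

{"api": "creep_tool", "payload": {"offsets": [[[0.08,-0.25,0.19,0,-0.45],[0.08,-0.25,0.19,0,-0.45],[0.08,-0.25,0.19,0,-0.45],[0.08,-0.25,0.19,0,-0.45],[0.08,-0.25,0.19,0,-0.45],[0.08,-0.25,0.19,0,-0.45],[0.08,-0.25,0.19,0,-0.45],[0.08,-0.474,0.367,0.03,-0.9],[0.08,-0.474,0.367,0.03,-0.9],[0.08,-0.474,0.367,0.03,-0.9],[0.08,-0.474,0.367,0.03,-0.9],[0.08,-0.474,0.367,0.03,-0.9],[0.08,-0.474,0.367,0.03,-0.9],[0.08,-0.474,0.367,0.03,-0.9],[0.08,-0.474,0.367,0.03,-0.9],[0.08,-0.474,0.367,0.03,-0.9],[0.08,-0.474,0.367,0.03,-0.9],[0.08,-0.474,0.367,0.03,-0.9]]], "force": 10}}

```text
t: 1.6
eef_pos: [0.554, -0.1099, 0.1963]
ee_rot: [3.141, -0.0, -1.861]
force: [-0.1, 0.2, 0.6]
width: 0.08
gripper_force: 0.0
```

```bash
python3 - <<'E'
from h import *
import cv2
s=arm.get_state();print(s['t'],s['eef_pos'],s['ee_rot'],s['width'],s['force'])
cv2.imwrite("pics/w1.png",arm.grab_frame("wrist")[:,:,::-1])
from scipy.spatial.transform import Rotation as R
p=arm.camera_params("wrist");T=np.eye(4);T[:3,:3]=R.from_euler('xyz',s['ee_rot']).as_matrix();T[:3,3]=s['eef_pos'];T=T@p['hand_eye']
np.save('w1T.npy',T)
xv=np.array([.958,-.286,0]);yv=np.array([.286,.958,0]);g=np.array([.5548,-.1094,.112])
for n,o in [("post edge",.0205*xv),("lev edge",-.0295*xv),("grip",0*xv)]:
    c=T[:3,:3].T@(g+o-T[:3,3]);print(n,p['fx']*c[0]/c[2]+p['cx'],p['fy']*c[1]/c[2]+p['cy'])
E
```

```text
1.6 [ 0.5540366  -0.10991551  0.19625768] [ 3.14077577e+00 -2.98188054e-04 -1.86055762e+00] 0.07999263876449862 [-0.09574795  0.21804492  0.57671509]
post edge 292.03821310163437 243.77550232600117
lev edge 358.07911927713593 243.68697869542734
grip 319.11670564548734 243.73920533055903
```

View pics/w1.png

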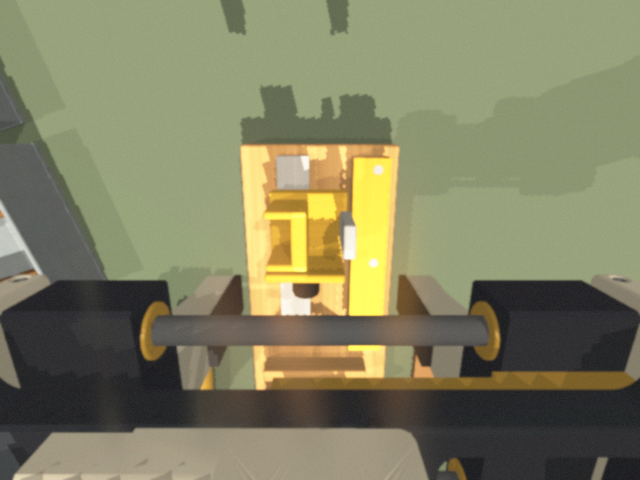

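The wrist view shows the stop aligned with the tool: post outer edge at u≈291, lever edge at u≈355, cheeks centred at v≈241. All are within about 2 mm of the prediction, so I'll descend.

{"api": "creep_tool", "payload": {"offsets": [[[0.08,0.001,-0.001,0.04,0],[0.08,0.001,-0.001,0.075,0],[0.08,0.001,-0.001,0.1,0],[0.075,0.001,-0.001,0.12,0],[0.07,0.001,-0.001,0.12,0],[0.065,0.001,-0.001,0.12,0]]]}}

```text
t: 2.15
eef_pos: [0.5544, -0.1121, 0.0763]
ee_rot: [3.14, -0.001, -1.862]
force: [-0.3, 0.5, 0.4]
width: 0.0681
gripper_force: 0.0
```

{"api": "creep_tool", "payload": {"offsets": [[[0.055,0,0,0,0],[0.055,0,0,0,0],[0.055,0,0,0,0]]], "force": 5}}

```text
t: 2.4
eef_pos: [0.5544, -0.1111, 0.078]
ee_rot: [3.141, 0.0, -1.861]
force: [-6.1, 2.9, 5.6]
width: 0.0556
gripper_force: 3.1
```

{"api": "creep_tool", "payload": {"offsets": [[[0.03,0,0,0,0],[0.03,0,0,0,0],[0.03,0,0,0,0],[0.03,0,0,0,0],[0.03,0,0,0,0],[0.03,0,0,0,0]]], "force": 4}}

```text
t: 2.9
eef_pos: [0.5537, -0.1109, 0.0779]
ee_rot: [3.14, 0.0, -1.861]
force: [-6.9, 3.3, 6.6]
width: 0.0484
gripper_force: 4.0
```

{"api": "creep_tool", "payload": {"offsets": [[[0.06,0,0,0,0],[0.06,0,0,0,0],[0.06,0,0,0,0]]], "force": 4}}

```text
t: 3.15
eef_pos: [0.5555, -0.111, 0.0781]
ee_rot: [-3.14, 0.001, -1.861]
force: [-0.3, 0.6, 0.3]
width: 0.0589
gripper_force: 0.5
```

{"api": "creep_tool", "payload": {"offsets": [[[0.06,0,0.002,-0.003,0],[0.06,0,0.002,-0.003,0],[0.06,0,0.002,-0.003,0]]], "force": 4}}

```text
t: 3.4
eef_pos: [0.554, -0.1104, 0.0804]
ee_rot: [-3.14, 0.001, -1.861]
force: [0.1, -0.4, 0.8]
width: 0.0597
gripper_force: 0.0
```

{"api": "creep_tool", "payload": {"offsets": [[[0.03,0,0,0,0],[0.03,0,0,0,0],[0.03,0,0,0,0],[0.03,0,0,0,0],[0.03,0,0,0,0]]], "force": 4}}

```text
t: 3.82
eef_pos: [0.5519, -0.1103, 0.0793]
ee_rot: [3.139, -0.001, -1.861]
force: [-5.6, 2.5, 4.6]
width: 0.0489
gripper_force: 4.0
```

{"api": "creep_tool", "payload": {"offsets": [[[0.06,0,0,0,0],[0.06,0,0.003,0,0],[0.06,0,0.003,0,0]]], "force": 4}}

```text
t: 4.07
eef_pos: [0.5501, -0.1095, 0.0795]
ee_rot: [-3.142, 0.0, -1.861]
force: [-0.1, -0.1, 0.6]
width: 0.0591
gripper_force: 0.0
```

{"api": "creep_tool", "payload": {"offsets": [[[0.03,0,0,0,0],[0.03,0,0,0,0],[0.03,0,0,0,0],[0.03,0,0,0,0],[0.03,0,0,0,0]]], "force": 4}}

```text
t: 4.48
eef_pos: [0.5513, -0.1096, 0.0797]
ee_rot: [-3.14, 0.0, -1.861]
force: [4.6, -2.1, -3.3]
width: 0.05
gripper_force: 4.0
```

{"api": "creep_tool", "payload": {"offsets": [[[0.03,0,-0.002,0,0],[0.03,0,-0.004,0,0],[0.03,0,-0.0055,0,0],[0.03,0,-0.0055,0,0],[0.03,0,-0.0055,0,0],[0.03,0,-0.0055,0,0]]], "force": 20}}

```text
t: 4.98
eef_pos: [0.5557, -0.1111, 0.0797]
ee_rot: [-3.141, 0.0, -1.861]
force: [1.3, 0.7, -0.1]
width: 0.0405
gripper_force: 20.0
```

{"api": "creep_tool", "payload": {"offsets": [[[0.03,-0.003,0,0,0],[0.03,-0.007,0,0,0],[0.03,-0.011,0,0,0],[0.03,-0.015,0,0,0],[0.03,-0.02,0,0,0],[0.03,-0.02,0,0,0]]], "force": 20}}

```text
t: 5.48
eef_pos: [0.5617, -0.0909, 0.0797]
ee_rot: [-3.141, 0.0, -1.86]
force: [1.5, 1.3, 2.1]
width: 0.0408
gripper_force: 20.0
```

```bash
python3 - <<'E'
from h import *
s=arm.get_state();print(s['eef_pos'],s['force'],s['width'])
E
```

```text
[ 0.56174909 -0.09092575  0.07969528] [1.45551666 1.34205674 2.11020066] 0.04079429452499154
```

{"api": "creep_tool", "payload": {"offsets": [[[0.03,-0.005,0,0,0],[0.03,-0.01,0,0,0],[0.03,-0.015,0,0,0],[0.03,-0.02,0,0,0],[0.03,-0.025,0,0,0],[0.03,-0.03,0,0,0],[0.03,-0.035,0,0,0],[0.03,-0.04,0,0,0],[0.03,-0.045,0,0,0],[0.03,-0.05,0,0,0],[0.03,-0.054,0,0,0],[0.03,-0.054,0,0,0],[0.03,-0.054,0,0,0]]], "force": 20}}

```text
t: 6.57
eef_pos: [0.5772, -0.0393, 0.0797]
ee_rot: [-3.141, 0.001, -1.86]
force: [1.4, 0.8, 5.0]
width: 0.0406
gripper_force: 20.0
```

```bash
python3 - <<'E'
from h import *
import cv2
s=arm.get_state();print(s['eef_pos'],s['force'],s['width'])
a=arm.grab_frame("scene")[200:350,110:310,::-1];b=arm.grab_frame("top")[150:300,330:530,::-1]
cv2.imwrite("pics/m.png",cv2.resize(cv2.hconcat([a,b]),None,fx=2,fy=2,interpolation=2))
E
```

```text
[ 0.57720719 -0.0392641   0.07965306] [1.41962551 0.81115695 5.02672853] 0.0405881839997347
```

View pics/m.png

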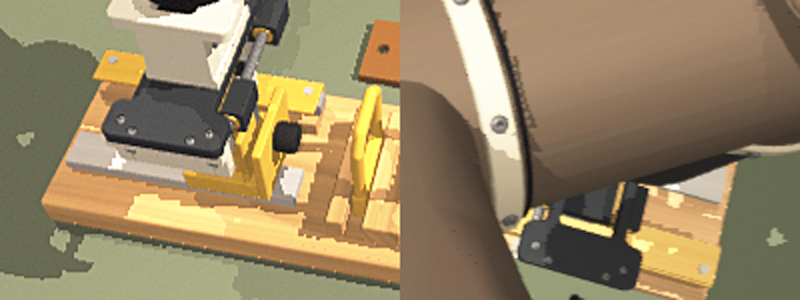

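The stop is gripped and moved with the tool (front plate's outer top corner at about (253,155) in the left half). I'll compare its travel with the tool's.

```bash
python3 - <<'E'
from h import *
a=ray("scene",190,270,.103);
for p in [(253,155),(281,88)]:
    b=ray("scene",p[0]/2+110,p[1]/2+200,.103);print(b,(b-a)@[.286,.958,0],(b-ray("scene",393/5+125,112/5+215,.103))@[.286,.958,0])
E
```

```text
[ 0.62553284 -0.01830124  0.103     ] 0.07085344201019173 0.07192239424375764
[0.56576165 0.00269171 0.103     ] 0.0738701205662647 0.07493907279983061
```

{"api": "creep_tool", "payload": {"offsets": [[[0.044,0,0,0,0],[0.05,0,0,0,0],[0.054,0,0.004,0,0],[0.054,0,0.004,0,0]]], "force": 4}}

```text
t: 7.0
eef_pos: [0.5718, -0.039, 0.079]
ee_rot: [3.14, -0.0, -1.861]
force: [-0.1, -0.4, -0.1]
width: 0.0531
gripper_force: 0.0
```

{"api": "creep_tool", "payload": {"offsets": [[[0.03,0,-0.0025,0,0],[0.03,0,-0.0025,0,0],[0.03,0,-0.0025,0,0],[0.03,0,-0.0025,0,0]]], "force": 3}}

```text
t: 7.33
eef_pos: [0.5754, -0.0398, 0.0795]
ee_rot: [3.141, 0.0, -1.861]
force: [-0.0, 0.9, -0.2]
width: 0.0439
gripper_force: 3.0
```

{"api": "creep_tool", "payload": {"offsets": [[[0.03,-0.001,0,0,0],[0.03,-0.002,0,0,0],[0.03,-0.003,0,0,0],[0.03,-0.004,0,0,0],[0.03,-0.005,0,0,0],[0.03,-0.006,0,0,0],[0.03,-0.007,0,0,0],[0.03,-0.008,0,0,0],[0.03,-0.008,0,0,0]]], "force": 3}}

```text
t: 8.08
eef_pos: [0.5777, -0.0319, 0.0796]
ee_rot: [3.142, 0.0, -1.861]
force: [-0.5, -3.9, -0.2]
width: 0.0441
gripper_force: 3.0
```

{"api": "creep_tool", "payload": {"offsets": [[[0.03,-0.001,0,0,0],[0.03,-0.002,0,0,0],[0.03,-0.003,0,0,0],[0.03,-0.003,0,0,0]]], "force": 3}}

```text
t: 8.42
eef_pos: [0.5785, -0.0292, 0.0796]
ee_rot: [3.142, -0.0, -1.861]
force: [-0.6, -4.7, -0.3]
width: 0.0439
gripper_force: 3.8
```

{"api": "creep_tool", "payload": {"offsets": [[[0.03,-0.001,0,0,0],[0.03,-0.002,0,0,0],[0.03,-0.002,0,0,0]]], "force": 3}}

```text
t: 8.67
eef_pos: [0.5791, -0.0273, 0.0795]
ee_rot: [3.142, -0.0, -1.861]
force: [-0.2, -3.9, 0.6]
width: 0.0442
gripper_force: 3.9
```

{"api": "creep_tool", "payload": {"offsets": [[[0.03,-0.001,0,0,0],[0.03,-0.002,0,0,0],[0.03,-0.002,0,0,0]]], "force": 3}}

```text
t: 8.92
eef_pos: [0.5797, -0.0254, 0.0796]
ee_rot: [-3.142, 0.0, -1.861]
force: [-0.4, -5.2, -1.0]
width: 0.0442
gripper_force: 3.8
```

{"api": "creep_tool", "payload": {"offsets": [[[0.03,-0.001,0,0,0],[0.03,-0.001,0,0,0],[0.03,-0.001,0,0,0]]], "force": 3}}

```text
t: 9.17
eef_pos: [0.58, -0.0244, 0.0796]
ee_rot: [-3.142, 0.0, -1.861]
force: [0.3, -3.8, -1.0]
width: 0.0443
gripper_force: 3.8
```

{"api": "creep_tool", "payload": {"offsets": [[[0.03,-0.001,0,0,0],[0.03,-0.001,0,0,0],[0.03,-0.001,0,0,0]]], "force": 3}}

```text
t: 9.42
eef_pos: [0.5802, -0.0235, 0.0795]
ee_rot: [3.142, 0.0, -1.861]
force: [-0.3, -4.4, 0.7]
width: 0.0439
gripper_force: 3.9
```

{"api": "creep_tool", "payload": {"offsets": [[[0.03,-0.001,0,0,0],[0.03,-0.001,0,0,0],[0.03,-0.001,0,0,0]]], "force": 3}}

```text
t: 9.67
eef_pos: [0.5805, -0.0226, 0.0796]
ee_rot: [-3.142, 0.0, -1.861]
force: [0.8, -4.5, 0.2]
width: 0.0446
gripper_force: 3.9
```

{"api": "creep_tool", "payload": {"offsets": [[[0.03,-0.001,0,0,0],[0.03,-0.001,0,0,0],[0.03,-0.001,0,0,0]]], "force": 3}}

```text
t: 9.92
eef_pos: [0.5808, -0.0216, 0.0796]
ee_rot: [-3.142, 0.0, -1.861]
force: [-0.1, -5.3, 0.8]
width: 0.0439
gripper_force: 3.9
```

{"api": "creep_tool", "payload": {"offsets": [[[0.03,-0.001,0,0,0],[0.03,-0.001,0,0,0],[0.03,-0.001,0,0,0]]], "force": 3}}

```text
t: 10.17
eef_pos: [0.5811, -0.0206, 0.0796]
ee_rot: [-3.142, 0.0, -1.861]
force: [0.4, -3.6, -0.1]
width: 0.0442
gripper_force: 3.9
```

{"api": "creep_tool", "payload": {"offsets": [[[0.03,-0.001,0,0,0],[0.03,-0.001,0,0,0],[0.03,-0.001,0,0,0]]], "force": 3}}

```text
t: 10.42
eef_pos: [0.5814, -0.0197, 0.0795]
ee_rot: [3.142, 0.0, -1.861]
force: [-0.5, -5.1, 0.5]
width: 0.0441
gripper_force: 3.9
```

{"api": "creep_tool", "payload": {"offsets": [[[0.03,-0.001,0,0,0],[0.03,-0.001,0,0,0],[0.03,-0.001,0,0,0]]], "force": 3}}

```text
t: 10.67
eef_pos: [0.5817, -0.0188, 0.0796]
ee_rot: [3.142, -0.0, -1.861]
force: [-0.2, -5.8, 0.1]
width: 0.0441
gripper_force: 3.9
```

{"api": "creep_tool", "payload": {"offsets": [[[0.03,-0.001,0,0,0],[0.03,-0.001,0,0,0],[0.03,-0.001,0,0,0]]], "force": 3}}

```text
t: 10.92
eef_pos: [0.5819, -0.0178, 0.0796]
ee_rot: [3.142, 0.0, -1.861]
force: [0.2, -3.9, -0.1]
width: 0.0442
gripper_force: 3.9
```

```bash
python3 - <<'E'
from h import *
import cv2
a=arm.grab_frame("scene")[200:350,130:330,::-1]
cv2.imwrite("pics/m2.png",cv2.resize(a,None,fx=4,fy=4,interpolation=2))
E
```

```text
(no output)
```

View pics/m2.png

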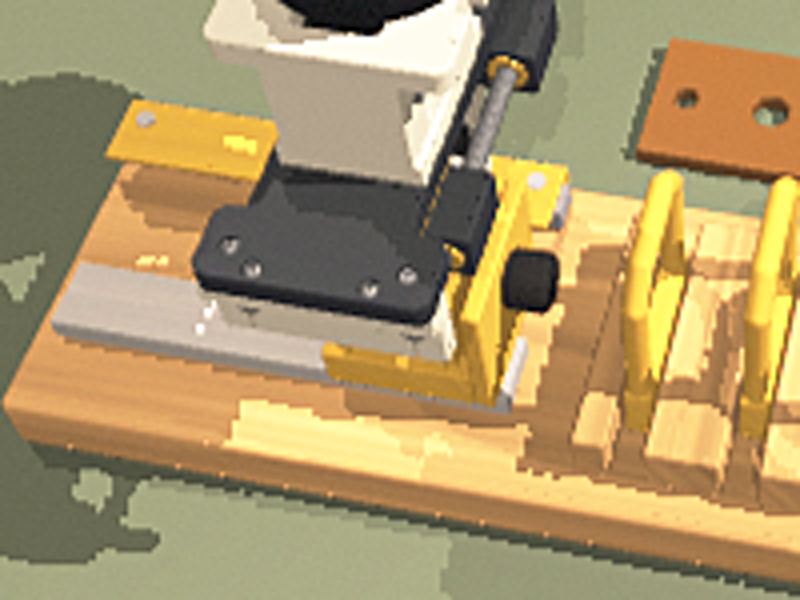

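```bash
python3 - <<'E'
from h import *
y=[.286,.958,0]
print((ray("scene",246,278.5,.103)-ray("scene",187.6,270,.103))@y)
# bottom plate right edge vs before: black buffer right edge
print((ray("scene",557/4+130,280/4+200,.087)-ray("scene",445/5+125,230/5+215,.087))@y)
print((ray("scene",503/4+130,280/4+200,.087)-ray("scene",370/5+125,228/5+215,.087))@y)
E
```

```text
0.08831139932096137
0.0872800816916927
0.0901151060203739
```

{"api": "creep_tool", "payload": {"offsets": [[[0.03,-0.001,0,0,0],[0.03,-0.001,0,0,0],[0.03,-0.001,0,0,0]]], "force": 3}}

```text
t: 11.22
eef_pos: [0.5822, -0.0168, 0.0795]
ee_rot: [3.142, 0.0, -1.861]
force: [0.1, -4.8, 0.9]
width: 0.0443
gripper_force: 3.9
```

{"api": "creep_tool", "payload": {"offsets": [[[0.03,-0.001,0,0,0],[0.03,-0.001,0,0,0],[0.03,-0.001,0,0,0]]], "force": 3}}

```text
t: 11.47
eef_pos: [0.5826, -0.0158, 0.0796]
ee_rot: [-3.142, 0.0, -1.861]
force: [-0.5, -5.4, 0.2]
width: 0.0443
gripper_force: 3.9
```

{"api": "creep_tool", "payload": {"offsets": [[[0.03,-0.001,0,0,0],[0.03,-0.001,0,0,0],[0.03,-0.001,0,0,0]]], "force": 3}}

```text
t: 11.72
eef_pos: [0.5828, -0.0149, 0.0796]
ee_rot: [-3.142, 0.0, -1.861]
force: [-0.2, -4.8, 0.3]
width: 0.0443
gripper_force: 3.9
```

{"api": "creep_tool", "payload": {"offsets": [[[0.03,-0.001,0,0,0],[0.03,-0.001,0,0,0],[0.03,-0.001,0,0,0]]], "force": 3}}

```text
t: 11.97
eef_pos: [0.5831, -0.0139, 0.0796]
ee_rot: [-3.142, 0.0, -1.861]
force: [0.4, -4.3, -0.1]
width: 0.044
gripper_force: 3.9
```

{"api": "creep_tool", "payload": {"offsets": [[[0.03,-0.001,0,0,0],[0.03,-0.001,0,0,0],[0.03,-0.001,0,0,0]]], "force": 3}}

```text
t: 12.22
eef_pos: [0.5834, -0.013, 0.0796]
ee_rot: [-3.142, 0.0, -1.861]
force: [0.6, -4.6, 1.2]
width: 0.0443
gripper_force: 3.9
```

{"api": "creep_tool", "payload": {"offsets": [[[0.03,-0.001,0,0,0],[0.03,-0.001,0,0,0],[0.03,-0.001,0,0,0]]], "force": 3}}

```text
t: 12.47
eef_pos: [0.5836, -0.012, 0.0795]
ee_rot: [3.142, 0.0, -1.861]
force: [-0.0, -5.5, 0.3]
width: 0.0436
gripper_force: 3.9
```

{"api": "creep_tool", "payload": {"offsets": [[[0.03,-0.001,0,0,0],[0.03,-0.001,0,0,0],[0.03,-0.001,0,0,0]]], "force": 3}}

```text
t: 12.72
eef_pos: [0.5839, -0.0111, 0.0796]
ee_rot: [-3.142, 0.0, -1.861]
force: [0.8, -3.9, -0.0]
width: 0.0439
gripper_force: 3.9
```

{"api": "creep_tool", "payload": {"offsets": [[[0.03,-0.001,0,0,0],[0.03,-0.001,0,0,0],[0.03,-0.001,0,0,0]]], "force": 3}}

```text
t: 12.97
eef_pos: [0.5842, -0.0101, 0.0796]
ee_rot: [-3.142, 0.0, -1.861]
force: [-0.2, -4.6, -0.2]
width: 0.0441
gripper_force: 3.9
```

{"api": "creep_tool", "payload": {"offsets": [[[0.03,-0.001,0,0,0],[0.03,-0.001,0,0,0],[0.03,-0.001,0,0,0]]], "force": 3}}

```text
t: 13.22
eef_pos: [0.5845, -0.0091, 0.0796]
ee_rot: [3.142, 0.0, -1.861]
force: [0.3, -4.9, 0.2]
width: 0.0439
gripper_force: 3.9
```

{"api": "creep_tool", "payload": {"offsets": [[[0.03,-0.001,0,0,0],[0.03,-0.001,0,0,0],[0.03,-0.001,0,0,0]]], "force": 3}}

```text
t: 13.47
eef_pos: [0.5848, -0.0081, 0.0796]
ee_rot: [-3.142, 0.0, -1.861]
force: [-0.4, -4.2, -0.4]
width: 0.0439
gripper_force: 3.9
```

{"api": "creep_tool", "payload": {"offsets": [[[0.03,-0.001,0,0,0],[0.03,-0.001,0,0,0],[0.03,-0.001,0,0,0]]], "force": 3}}

```text
t: 13.72
eef_pos: [0.5851, -0.0071, 0.0796]
ee_rot: [-3.142, 0.0, -1.861]
force: [-0.4, -3.8, 0.8]
width: 0.0442
gripper_force: 3.9
```

{"api": "creep_tool", "payload": {"offsets": [[[0.03,-0.001,0,0,0],[0.03,-0.001,0,0,0],[0.03,-0.001,0,0,0]]], "force": 3}}

```text
t: 13.97
eef_pos: [0.5853, -0.0061, 0.0796]
ee_rot: [3.142, 0.0, -1.861]
force: [-0.3, -2.8, 0.3]
width: 0.0441
gripper_force: 3.9
```

{"api": "creep_tool", "payload": {"offsets": [[[0.03,-0.001,0,0,0],[0.03,-0.001,0,0,0],[0.03,-0.001,0,0,0]]], "force": 3}}

```text
t: 14.22
eef_pos: [0.5855, -0.0051, 0.0796]
ee_rot: [3.141, 0.0, -1.861]
force: [-2.0, -2.2, 2.5]
width: 0.0448
gripper_force: 4.0
```

{"api": "creep_tool", "payload": {"offsets": [[[0.055,0,0.002,0,0],[0.055,0,0.003,0,0],[0.055,0,0.003,0,0]]], "force": 3}}

```text
t: 14.47
eef_pos: [0.5831, -0.0039, 0.0797]
ee_rot: [-3.141, 0.001, -1.86]
force: [0.4, -0.7, -0.8]
width: 0.0543
gripper_force: 0.0
```

{"api": "creep_tool", "payload": {"offsets": [[[0.03,0,0,0,0],[0.03,0,0,0,0],[0.03,0,0,0,0]]], "force": 3}}

```text
t: 14.72
eef_pos: [0.583, -0.0041, 0.0796]
ee_rot: [-3.141, 0.001, -1.861]
force: [-1.4, 2.3, 1.5]
width: 0.0498
gripper_force: 3.0
```

The lever has sprung home, since the opening reads 50 mm. I'll withdraw and check.

{"api": "creep_tool", "payload": {"offsets": [[[0.06,0,0,0,0],[0.07,0,0,0,0],[0.07,0,0,0,0],[0.07,0,0,-0.01,0],[0.07,0,0,-0.04,0],[0.07,0,0,-0.08,0],[0.07,0,0,-0.12,0],[0.07,0,0,-0.15,0],[0.07,0.03,0,-0.15,0],[0.07,0.07,0,-0.15,0],[0.07,0.11,0,-0.15,0],[0.07,0.11,0,-0.15,0]]], "force": 3}}

```text
t: 15.72
eef_pos: [0.5492, -0.1143, 0.2309]
ee_rot: [-3.141, -0.0, -1.864]
force: [-0.8, 1.2, -0.2]
width: 0.0701
gripper_force: 0.0
```

```bash
python3 - <<'E'
from h import *
import cv2
a=arm.grab_frame("scene")[200:350,130:330,::-1]
cv2.imwrite("pics/m3.png",cv2.resize(a,None,fx=4,fy=4,interpolation=2))
E
```

```text
(no output)
```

View pics/m3.png

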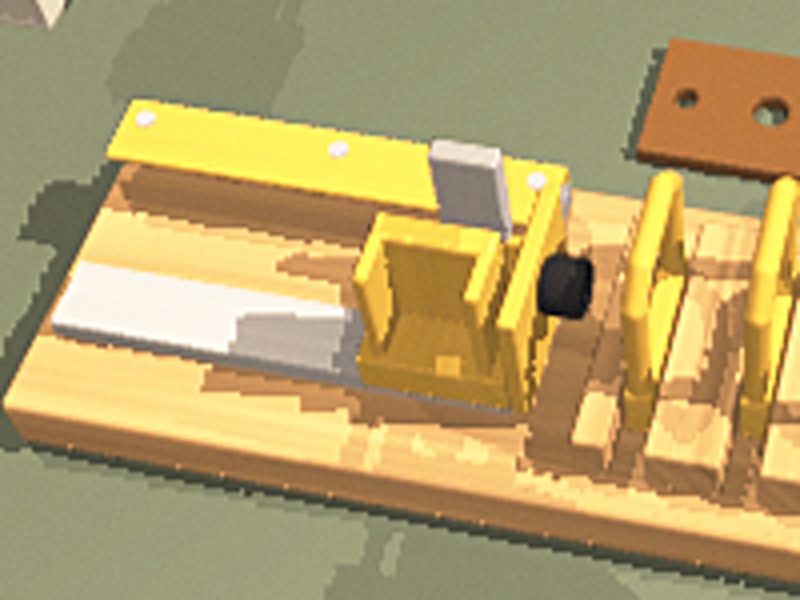

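The stop now stands just short of handle 0, which is untouched. The lever top is at about (467,151) and the post's outer edge at about (438,250). I'll compute the place and spacing.

```bash
python3 - <<'E'
from h import *
y=np.array([.286,.958,0]);x=np.array([.958,-.286,0])
f=lambda u,v:ray("scene",u/4+130,v/4+200,.112)
L=f(467,151);P=f(433,249);L0=ray("scene",182.8,228,.112);P0=ray("scene",171.8,251.6,.112)
print((L-L0)@y,(L-L0)@x,(P-P0)@y,(P-P0)@x)
s=arm.get_state();print(s['t'],s['force'])
E
```

```text
0.10275862844338958 -0.0005981925432864091 0.10277862790940492 -0.000509504775894565
15.7667 [ 0.30962617 -0.90538814  0.98254031]
```

The lever is at the same offset as when it started let go, and the stop is at about 0.103 m, so I'll hand the job in.

```bash
python3 -c "
from station import arm
print(arm.job_done())"
```

```text
the job is handed in; nothing more can be done
None
```

The end stop is in the last notch, at about 0.103 m by the camera, with the lever fully home and the gripper clear. The job was handed in at about 16 s; no verdict was returned.

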